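# Function test of a mushroom stop button

## Robot

A 6-joint arm with a two-finger parallel gripper is mounted at the origin on a cart in front of the work surface, level with it; the furniture and walls round the work are solid. World frame = base frame: x ahead of the robot, y to its left, z up, the work surface at z = 0. Lengths are in mm, angles in degrees, forces in N, time in s.
With the tool pointing down it reaches from about 300 to 850 mm from the base axis. Payload 4.2 kg.
Tool frame: the origin (TCP) lies midway between the tips of the shut fingers; the grasp point (between the pads) lies 19 mm behind it; z points along the fingers, y is the direction in which the jaws open and shut (so a half turn about z gives the same grasp; the last joint's range is limited). The gripper opens to 91 mm and grips with 3 to 60 N. Pads are 32 mm wide; open, the fingers measure 118 mm over their backs; the gripper's body (76 mm by 178 mm) begins 60 mm behind the grasp point.
Start: joints at [66.52, 18.312, 89.639, -0, 72.044, -1.146], TCP at [218.506, 531.884, 192.976] pointing down, gripper open.
Joint ranges: [-177.97, 177.97], [-48.28, 115.42], [12.27, 149.76], [-77.06, 257.06], [2.81, 150.46], [-146.56, 146.56]. Speed limits (degrees/s): [147.25, 147.25, 180, 180, 180, 180].

## Interface

Orientations are given as [roll, pitch, yaw] about the fixed x, y, z axes, in that order (R = Rz(yaw) Ry(pitch) Rx(roll)).
In Python, from workcell import env gives the robot as it stands.
- The arm moves only by the shell command python3 -m jog 'ROWS' [FORCE]. ROWS is JSON, a list of rows, each an object of numbers: "dx", "dy", "dz": the shift along the world's x, y, z in m; "wx", "wy", "wz": the turn, a rotation vector about the world's x, y, z in rad; "grip": the gripper's target within -1 to 1 (shut at 1, half-way at 0, fully open at -1). In form: [{"dx": .., "dy": .., "dz": .., "wx": .., "wy": .., "wz": .., "grip": ..}, ...]. A call has 1 to 10 rows; each row shifts and turns the commanded pose from where the row before left it; what a row does not reach is not made up. A row lasts 1/10 s, in which the tool goes at most 50 mm and 8.59 degrees, less where a joint would pass 70% of its speed; a pose out of reach is approached as far as the arm can. A call with a gripper value outside its range is refused whole. The fingers move at their own pace and stop on an object; FORCE is the grip in N (left out, the last holds). Time passes only in rows, so rows that do not move let the fingers close. It gives the time, the measured TCP pose, the force and the opening at its end, in the units of the state.
- env.state(): the state, without advancing time (a new reading comes with each control period).
- env.grab_frame(name): name is "side" or "top"; returns the picture (420x560x3 uint8, red, green, blue); there is no depth.
- env.get_calibration(name): a dict with "fx", "fy", "cx", "cy" (pixels), "k1" (the pictures are not rectified: a ray, as slopes to the right and down, at radius r is drawn at 1 + k1 r^2 times it, then the intrinsics apply), "R" (3x3) and "t" (3): a world point X has camera coordinates R X + t. Camera axes: x right, y down, z forward; pixel columns grow to the right and rows downward; lengths in mm; the calibration is good to about 2 mm. A picture is of the moment at which its call begins. get_calibration takes no time and is no camera call.
- env.job_done(): hands the job in, once; it reports no verdict.
The state is a dict: "time_s": time; "qpos": joint angles; "qvel": joint speeds; "effort": joint torques, N m; "ee_pos": TCP position; "ee_rot": TCP orientation; "force": force on the tool from outside, world axes, zero at the start; "torque": the same for the moment, N m; "gripper_width": finger opening in mm.
Only numpy, scipy, OpenCV 4.12 (cv2) and the standard library are available. Lean on these libraries where they do the work, as an engineer would, in place of code of your own. Each camera call takes 0.05 s, during which the arm holds its last target. There are 200 camera calls.

## Task

Test the stop on the control station: with a fingertip, press the big winged mushroom button fully in until it latches and take the finger off, so that it stays in by itself. Then twist it clockwise (seen from above), by pushing a fingertip or the closed fingers sideways against one of its wings, until the latch lets go and the button pops out, and let it spring back straight. Do not pinch or grip the button, do not press the small start button beside it, and leave the things lying around where they are.

Things in the scene. Friction and masses are not known exactly. Their poses are not given: they have to be found in the camera images.
- station: control station: grey box fixed to the bench, 114 (x) x 194 (y) x 55 mm high, with a cable gland on its +y end. Origin: centre of its underside. The mushroom stop stands on its lid at local x = 0, y = +35 mm; the start button at local x = 0, y = -52 mm
- stop_top (a point): top centre of the black mushroom head, on its vertical axis of pressing and turning; 104 mm above the bench when the button is out, about 96 mm when latched, 92 mm when fully in. The head is a 57 mm disc 16 mm thick with a low dome 7 mm high on top (flat enough to press within 15 mm of the axis) and two opposite wings
- wing_near (a point): middle of the outer end face of the wing on the station's -x side (towards the robot). Wings: 16 mm wide, as thick as the disc, reaching 46 mm from the axis; 81 to 97 mm above the bench when out, 8 mm lower when latched; below them is free space down to the lid at 55 mm (64 mm within 26 mm of the axis). Turns with the head; clockwise moves this wing towards the station's +y
- wing_far (a point): the same for the opposite wing, on the station's +x side; clockwise twisting moves it towards the station's -y
- stop_press (a joint): how far the mushroom button is pushed in, m: 0 out, 0.012 fully in. It presses straight down; a spring resists with about 5 N at the start and 11 N fully in, plus 1 to 2 N of the latch on the way. Pushed in more than about 0.009 it latches and stays at about 0.008 by itself
- stop_twist (a joint): clockwise turn of the mushroom head seen from above, rad: 0 at rest, end stop 0.9, light return spring (about 0.1 N m, i.e. 3 N at the end of a wing). With the button latched in, a turn past about 0.4 frees the latch and the button pops out by itself; let go, the head springs back to 0
- head_left: half of the mushroom head, cut along the line of the wings: the half on the station's +y side (half the disc and the +y half of each wing). Its origin is on the axis, at the underside of the head; x points along the far wing, z up
- head_right: the other half of the mushroom head, on the station's -y side; same origin and axes as head_left. Touching both halves' sides at the same time counts as pinching; the dome on top belongs to neither
- start_button (a joint): how far the start button is pressed, m: 0 out, 0.005 fully in. Must not be pressed
- start_top (a point): top centre of the start button: small round grey flat push button, 22 mm across, in a black 38 mm collar 12 mm high, its top 76 mm above the bench
- tin_1: bystander: round aluminium tin, 51 mm across, 24 mm high, loose; origin: centre of its underside
- tape_black: bystander: roll of black tape, 62 mm across, 19 mm high, loose, lying flat; origin: centre of its underside
- screwdriver_yellow: bystander: small screwdriver with yellow handle, 14 x 130 x 14 mm, loose, lying along its own y; origin: centre of its underside
There are look-alikes about, which are no part of the job. Of the things that look like the station, the larger one is meant.

How it is judged (in metres and radians):
On the way, in this order (a step that is already met when the one before it is completed fails the run):
1. the mushroom button is pressed in by the fingers (value of joint stop_press above 0.0075 m and contact force between the fingers and station above 1 N), for 0.04 s.
2. the button stays in, latched, with the robot off it (value of joint stop_press above 0.006 m and value of joint stop_twist below 0.15 rad and contact force between the fingers and station below 0.1 N), for 0.2 s.
3. the button is twisted clockwise by the fingers and has popped out (value of joint stop_twist above 0.2 rad and value of joint stop_press below 0.003 m), for 0.04 s.
At the end, for the whole second after the job is handed in: The mushroom button is out (within 2 mm of its top position) and sprung back straight (within 0.1 rad), the start button is out, the tin, tape and screwdriver lie within 15 mm of where they were (value of joint stop_press below 0.002 m and value of joint stop_twist below 0.1 rad and value of joint start_button below 0.001 m and distance of each of tin_1, tape_black, screwdriver_yellow from where it was at the start of the episode below 0.015 m); the robot touches nothing.
It fails at once if the mushroom head is pinched or gripped (both sides of it pushed at once) (contact force between the fingers and head_left above 1 N and contact force between the fingers and head_right above 1 N).
It fails at once if the start button is pressed (value of joint start_button above 0.002 m).
It fails at once if a bystander is moved by more than 15 mm or lifted (distance of any of tin_1, tape_black, screwdriver_yellow from where it was at the start of the episode above 0.015 m).
It also fails if it takes over 45 s, if anything falls off the work surface, if the arm or the gripper's body presses on something with over 40 N, if the wrist force passes 120 N, or if a joint passes its speed limit or range.

## Working session

There is one attempt and no reset: what is moved stays moved. The work goes in short steps, Python scripts to look and compute and a shell command to move; the robot and the scene stay as the last step left them, time stands still between calls to the robot, and variables do not carry over. Pictures are saved under pics/ and viewed, about 8 in all and at most 12, crops included, and the job is handed in when it is done.

```bash
ls; mkdir -p pics
python3 - <<'E'
from workcell import env
import cv2
for n in("top","side"):
    cv2.imwrite(f"pics/{n}0.png",env.grab_frame(n)[:,:,::-1])
    print(n,env.get_calibration(n))
s=env.state();print(s)
E
```

```text
pics
top {'fx': 472.5052259496915, 'fy': 472.5052259496915, 'cx': 272.6591264712736, 'cy': 209.27237979972574, 'k1': 0.012785601534334185, 'R': array([[ 7.62982401e-04, -9.99745098e-01, -2.25645155e-02],
       [-9.82461403e-01,  3.45807337e-03, -1.86433990e-01],
       [ 1.86464497e-01,  2.23110114e-02, -9.82208333e-01]]), 't': array([-98.43544165, 567.74608239, 935.96782514])}
side {'fx': 437.0119018375363, 'fy': 437.0119018375363, 'cx': 279.53783363549144, 'cy': 213.55259729165988, 'k1': -0.012219674386773002, 'R': array([[-0.99978384, -0.01525925,  0.0141219 ],
       [-0.01912409,  0.40844426, -0.9125829 ],
       [ 0.00815732, -0.91265571, -0.40864779]]), 't': array([550.3697831 , 132.43182863, 830.08138334])}
{'time_s': 0.1, 'qpos': array([ 6.65204768e+01,  1.83472536e+01,  8.96985143e+01, -3.34597061e-03,
        7.20441856e+01, -1.14477699e+00]), 'qvel': array([-0.04985021, -0.140401  , -0.1330929 ,  0.07781283,  0.07653317,
        0.05179954]), 'effort': array([ 6.01550964e-04, -4.13330948e+01, -2.32510561e+01,  7.30123487e-02,
        4.22025297e-02, -6.35229708e-05]), 'ee_pos': array([218.32562841, 531.41989259, 192.2177557 ]), 'ee_rot': array([-1.79910001e+02,  1.38358140e-03,  1.57666289e+02]), 'force': array([-0.1549826 , -0.04337144,  0.73807431]), 'torque': array([-0.01260091, -0.04077451,  0.02526451]), 'gripper_width': 91.28503922107078}
```

View pics/top0.png

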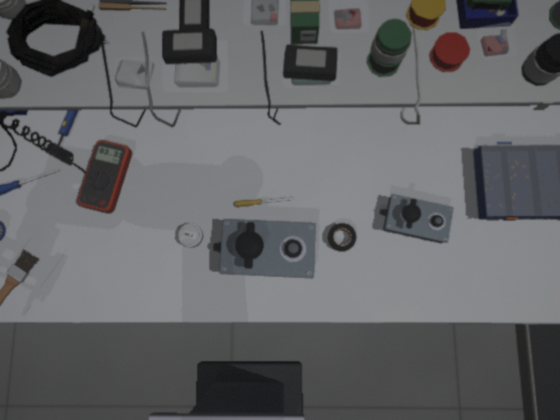

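View pics/side0.png

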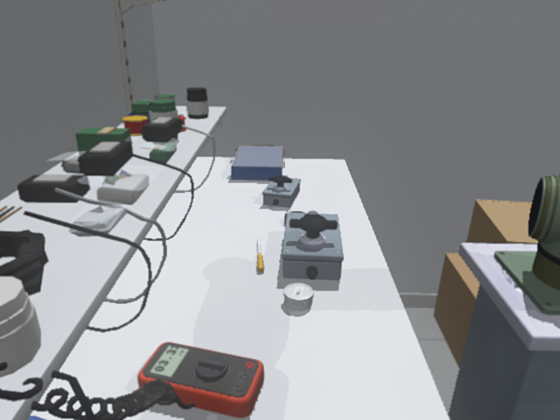

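The larger station is at about (268,248) in the top view. Its black head is at (250,245), the start button at (292,247), the tin at (190,235), the tape at (342,236) and the screwdriver at (262,202). Next I'll measure the head, wings and lid.

```bash
cat > h.py <<'E'
from workcell import env
import numpy as np, cv2
def ray(n,uv):
    c=env.get_calibration(n); K=np.array([[c['fx'],0,c['cx']],[0,c['fy'],c['cy']],[0,0,1]])
    p=cv2.undistortPoints(np.array(uv,float).reshape(-1,1,2),K,np.array([c['k1'],0,0,0,0.]))[:,0]
    d=np.c_[p,np.ones(len(p))]@c['R']; return -c['R'].T@c['t'],d
def onz(n,uv,z):
    o,d=ray(n,uv); return o+d*((z-o[2])/d[:,2])[:,None]
E
python3 - <<'E'
from h import *
im=cv2.imread("pics/top0.png");hsv=cv2.cvtColor(im,cv2.COLOR_BGR2HSV)
x0,y0=205,205; crop=im[y0:290,x0:365]
cv2.imwrite("pics/crop.png",cv2.resize(crop,None,fx=5,fy=5,interpolation=cv2.INTER_CUBIC))
g=cv2.cvtColor(im,cv2.COLOR_BGR2GRAY)
def big(m):
    M=np.zeros_like(m);M[y0:290,x0:325]=m[y0:290,x0:325]
    return sorted(cv2.findContours(M,cv2.RETR_EXTERNAL,cv2.CHAIN_APPROX_NONE)[0],key=cv2.contourArea)[::-1]
c=big((g<38).astype(np.uint8)*255)[:4]
for k in c: print(cv2.boundingRect(k),cv2.contourArea(k))
k=c[0];p=onz('top',k[:,0,:],97); r=cv2.minAreaRect(p[:,:2].astype(np.float32));print("head rect",r)
b=big(((g<135)).astype(np.uint8)*255)[0]
r=cv2.minAreaRect(onz('top',b[:,0,:],55)[:,:2].astype(np.float32));print("body",r,cv2.boundingRect(b))
print("rough",onz('top',[[250,245]],97),onz('top',[[292.5,248.5]],76),onz('top',[[190,235],[342,236],[262,202]],15))
E
```

```text
(236, 223, 27, 44) 650.0
(285, 241, 15, 15) 28.5
(214, 243, 6, 8) 26.0
(298, 243, 2, 2) 0.0
head rect ((489.1943054199219, -53.49617004394531), (53.83500289916992, 75.4559555053711), 54.3870964050293)
body ((489.909912109375, -77.27133178710938), (239.68980407714844, 173.5546417236328), 89.99052429199219) (205, 205, 116, 85)
rough [[487.68045396 -55.65388466  97.        ]] [[ 482.84818115 -139.63043268   76.        ]] [[ 518.82396774   79.96081787   15.        ]
 [ 515.92197139 -246.89817972   15.        ]
 [ 590.90212881  -75.11275844   15.        ]]
```

View pics/crop.png

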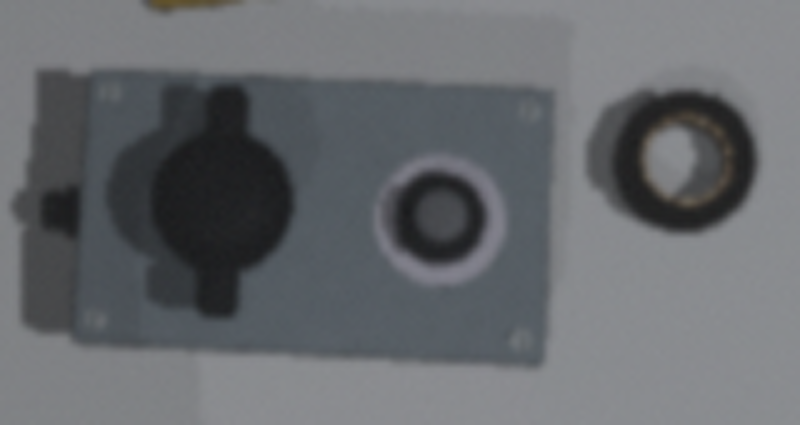

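Crop (5x, offset 205,205): the far wing end is at (228,88), the near wing end at (217,317), and the head centre at (222,202). The lid corners are (95,71), (553,91), (543,364) and (76,342).

Run:
```python
from h import *
f=lambda q:np.array(q)/5+205-.4
w=onz('top',f([[228,88],[217,317],[222,202]]),96);print("wings,head",w.round(1))
L=onz('top',f([[95,71],[553,91],[543,364],[76,342]]),55);print(L.round(1));
yaw=np.degrees(np.arctan2(*(w[0]-w[1])[1::-1]))
e=L[0]-L[1]+L[3]-L[2];y2=np.degrees(np.arctan2(-e[0],e[1]))
c=L.mean(0);a=np.radians(y2)
print("yaw",yaw,y2,"centre",c,"head from lid",c[:2]+35*np.array([-np.sin(a),np.cos(a)]))
# side view: triangulate dome/wing
im=cv2.imread("pics/side0.png")[195:290,270:350]
cv2.imwrite("pics/scrop.png",cv2.resize(im,None,fx=6,fy=6,interpolation=cv2.INTER_CUBIC))
c=env.get_calibration('side')
for P in ([488,-54,104],[442,-54,90],[534,-52,90]):
    q=c['R']@P+c['t'];print(P,(q[:2]/q[2]*c['fx']+[c['cx'],c['cy']]-[270,195])*6)
```

```text
wings,head [[533.3 -55.5  96. ]
 [442.7 -52.1  96. ]
 [487.8 -53.6  96. ]]
[[ 547.3    2.9   55. ]
 [ 538.3 -187.4   55. ]
 [ 426.4 -181.5   55. ]
 [ 435.3    8.4   55. ]]
yaw -2.1633446293733023 -2.6973198564050076 centre [486.7951686  -89.40024945  55.        ] head from lid [488.44225898 -54.43902674]
[488, -54, 104] [259.19756666 130.44573302]
[442, -54, 90] [399.81708007 172.63993471]
[534, -52, 90] [114.77942907 169.79362845]
```

View pics/scrop.png

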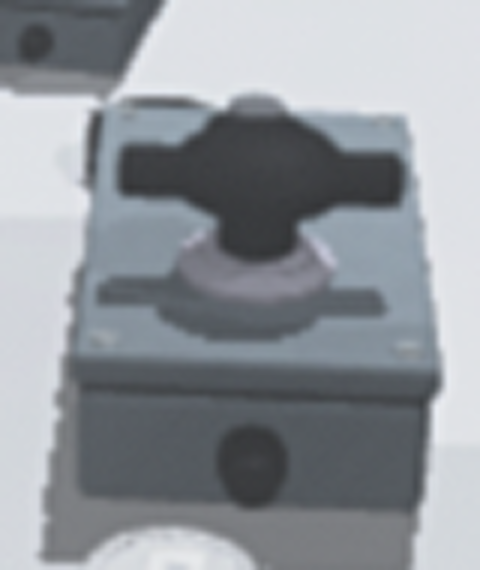

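The lid, head and side views agree: the axis is at about (488,-54) with station yaw about -2.4°. I'll close the fingers and move above the head.

```bash
python3 -m jog '[{"dx":0.018,"dy":-0.039,"wz":0.05,"grip":1},{"dx":0.018,"dy":-0.039,"wz":0.05,"grip":1},{"dx":0.018,"dy":-0.039,"wz":0.05,"grip":1},{"dx":0.018,"dy":-0.039,"wz":0.05,"grip":1},{"dx":0.018,"dy":-0.039,"wz":0.05,"grip":1},{"dx":0.018,"dy":-0.039,"wz":0.05,"grip":1},{"dx":0.018,"dy":-0.039,"wz":0.05,"grip":1},{"dx":0.018,"dy":-0.039,"grip":1},{"dx":0.018,"dy":-0.039,"grip":1},{"dx":0.018,"dy":-0.039,"grip":1}]' 20
python3 -m jog '[{"dx":0.018,"dy":-0.039,"grip":1},{"dx":0.018,"dy":-0.039,"grip":1},{"dx":0.018,"dy":-0.039,"grip":1},{"dx":0.018,"dy":-0.039,"grip":1},{"dx":0.018,"dy":-0.039,"grip":1},{"dz":-0.03,"grip":1},{"dz":-0.03,"grip":1},{"grip":1},{"grip":1}]'
```

```text
invalid input
invalid input
```

```bash
python3 -m jog '[{"dx":0.018,"dy":-0.039,"dz":0,"wx":0,"wy":0,"wz":0.05,"grip":1}]' 20
```

```text
time_s: 0.2
ee_pos: [235.6, 495.6, 192.0]
ee_rot: [179.9, -0.1, 160.8]
force: [1.0, -0.7, -0.1]
gripper_width: 85.7
```

All keys are required in each row.

```bash
python3 -m jog '[{"dx":0.018,"dy":-0.039,"dz":0,"wx":0,"wy":0,"wz":0.05,"grip":1},{"dx":0.018,"dy":-0.039,"dz":0,"wx":0,"wy":0,"wz":0.05,"grip":1},{"dx":0.018,"dy":-0.039,"dz":0,"wx":0,"wy":0,"wz":0.05,"grip":1},{"dx":0.018,"dy":-0.039,"dz":0,"wx":0,"wy":0,"wz":0.05,"grip":1},{"dx":0.018,"dy":-0.039,"dz":0,"wx":0,"wy":0,"wz":0.05,"grip":1},{"dx":0.018,"dy":-0.039,"dz":0,"wx":0,"wy":0,"wz":0.05,"grip":1},{"dx":0.018,"dy":-0.039,"dz":0,"wx":0,"wy":0,"wz":0,"grip":1}]'
python3 -m jog '[{"dx":0.018,"dy":-0.039,"dz":0,"wx":0,"wy":0,"wz":0,"grip":1},{"dx":0.018,"dy":-0.039,"dz":0,"wx":0,"wy":0,"wz":0,"grip":1},{"dx":0.018,"dy":-0.039,"dz":0,"wx":0,"wy":0,"wz":0,"grip":1},{"dx":0.018,"dy":-0.039,"dz":0,"wx":0,"wy":0,"wz":0,"grip":1},{"dx":0.018,"dy":-0.039,"dz":0,"wx":0,"wy":0,"wz":0,"grip":1},{"dx":0.018,"dy":-0.039,"dz":0,"wx":0,"wy":0,"wz":0,"grip":1},{"dx":0.018,"dy":-0.039,"dz":0,"wx":0,"wy":0,"wz":0,"grip":1},{"dx":0,"dy":0,"dz":-0.03,"wx":0,"wy":0,"wz":0,"grip":1},{"dx":0,"dy":0,"dz":-0.03,"wx":0,"wy":0,"wz":0,"grip":1},{"dx":0,"dy":0,"dz":0,"wx":0,"wy":0,"wz":0,"grip":1}]'
```

```text
time_s: 0.9
ee_pos: [362.7, 218.2, 192.8]
ee_rot: [-180.0, -0.0, 177.8]
force: [0.8, -0.2, 0.3]
gripper_width: 30.4
time_s: 1.9
ee_pos: [485.1, -53.1, 129.3]
ee_rot: [179.9, -0.5, 177.7]
force: [-0.6, -0.0, -0.3]
gripper_width: 0.8
```

Run:
```python
from h import *
s=env.state();print(s['ee_pos'],s['ee_rot'],s['force'],s['gripper_width'],s['qpos'])
a=env.grab_frame("side")[150:300,230:380,::-1];b=env.grab_frame("top")[180:330,180:330,::-1]
cv2.imwrite("pics/a.png",cv2.resize(np.hstack([a,b]),None,fx=2.6,fy=2.6,interpolation=cv2.INTER_CUBIC))
```

```text
[485.12533277 -53.12590121 129.26377328] [179.94260842  -0.54042016 177.66295199] [-0.62240729 -0.04045428 -0.29665143] 0.8233757809933547 [-7.60530361e+00  1.38664595e+01  1.05906905e+02  8.62769874e-03
  6.07700425e+01 -9.52722337e+01]
```

View pics/a.png

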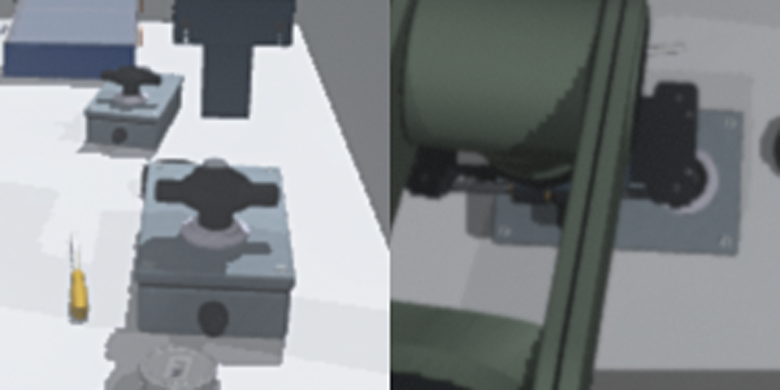

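The side view shows the fingertip at about column 226 and the head at about 216, a few mm apart in x. I'll compute the offset before descending.

Run:
```python
from h import *
s=env.state();print(s['ee_pos'])
c=env.get_calibration('side')
for P in (s['ee_pos'],[488,-54,104],[442,-52,89],[534,-56,89]):
    q=c['R']@P+c['t'];print(P,((q[:2]/q[2]*c['fx']+[c['cx'],c['cy']]-[230,150])*2.6).round(1), 'px/mm',2.6*c['fx']/q[2])
```

```text
[488.40028657 -53.05026539 133.06401897]
[488.40028657 -53.05026539 133.06401897] [217.7 137.8] px/mm 1.3720843859253358
[488, -54, 104] [216.3 173.5] px/mm 1.3512946268536556
[442, -52, 89] [277.4 194.2] px/mm 1.3450095661411785
[534, -56, 89] [153.7 189.5] px/mm 1.3380386747466457
```

```bash
python3 -m jog '[{"dx":0,"dy":0,"dz":0,"wx":0,"wy":0,"wz":0,"grip":1},{"dx":0,"dy":0,"dz":0,"wx":0,"wy":0,"wz":0,"grip":1}]'
python3 - <<'E'
from h import *
print(env.state()['ee_pos'],env.state()['ee_rot'])
a=env.grab_frame("side")[150:300,230:380,::-1]
cv2.imwrite("pics/b.png",cv2.resize(a,None,fx=4,fy=4,interpolation=cv2.INTER_CUBIC))
E
```

```text
time_s: 2.2
ee_pos: [489.6, -52.9, 134.5]
ee_rot: [-180.0, 0.2, 177.8]
force: [-0.0, -0.2, 0.4]
gripper_width: 0.3
[489.55273568 -52.94340291 134.5432098 ] [-179.98863311    0.18020882  177.75507884]
```

View pics/b.png

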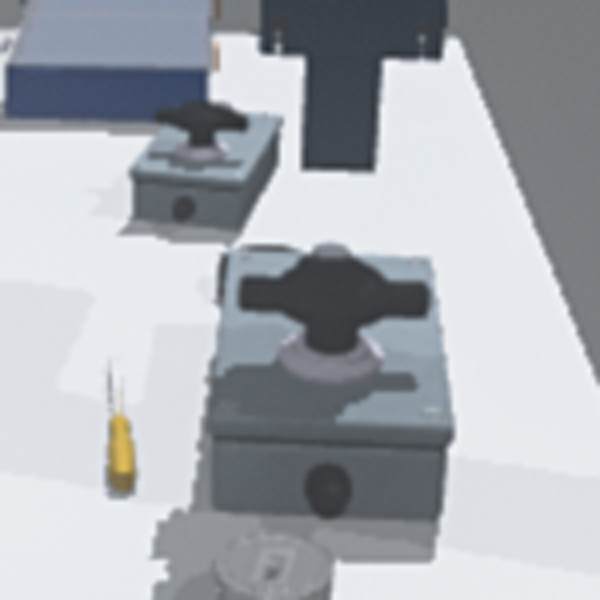

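The arm is over the head within about 2 mm in x. The fingertip appears somewhat higher in the image than the TCP height says, so I'll descend gently and watch the force.

```bash
python3 -m jog '[{"dx":0,"dy":0,"dz":-0.008,"wx":0,"wy":0,"wz":0,"grip":1},{"dx":0,"dy":0,"dz":-0.008,"wx":0,"wy":0,"wz":0,"grip":1},{"dx":0,"dy":0,"dz":-0.008,"wx":0,"wy":0,"wz":0,"grip":1},{"dx":0,"dy":0,"dz":0,"wx":0,"wy":0,"wz":0,"grip":1},{"dx":0,"dy":0,"dz":0,"wx":0,"wy":0,"wz":0,"grip":1},{"dx":0,"dy":0,"dz":0,"wx":0,"wy":0,"wz":0,"grip":1}]'
python3 - <<'E'
from h import *
print(env.state()['ee_pos'],env.state()['ee_rot'])
a=env.grab_frame("side")[150:300,230:380,::-1]
cv2.imwrite("pics/c.png",cv2.resize(a,None,fx=4,fy=4,interpolation=cv2.INTER_CUBIC))
E
```

```text
time_s: 2.85
ee_pos: [488.7, -53.2, 109.1]
ee_rot: [180.0, 0.0, 177.7]
force: [1.1, -0.7, 0.2]
gripper_width: 0.6
[488.72438031 -53.16743911 109.07391489] [1.79996715e+02 1.68122390e-02 1.77718008e+02]
```

View pics/c.png

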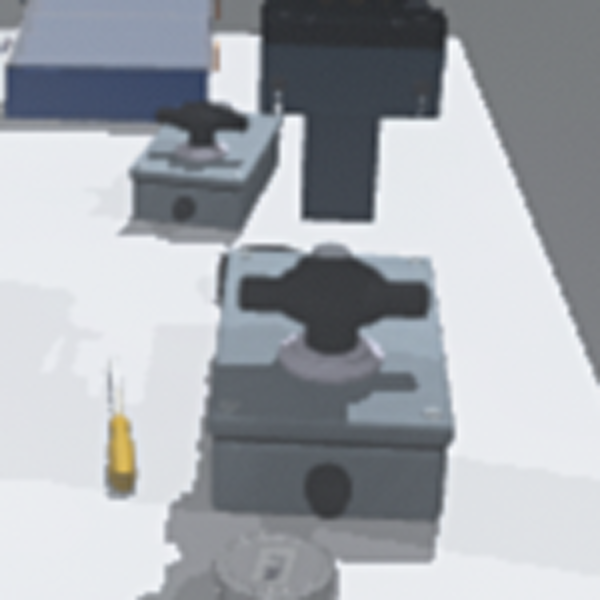

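The gripper is centred over the head. The tip is at about row 220 with the dome top at about 255, so there is still some clearance. I'll continue down, guarded by force.

```bash
for i in 1; do python3 -m jog '[{"dx":0,"dy":0,"dz":-0.004,"wx":0,"wy":0,"wz":0,"grip":1},{"dx":0,"dy":0,"dz":-0.004,"wx":0,"wy":0,"wz":0,"grip":1},{"dx":0,"dy":0,"dz":0,"wx":0,"wy":0,"wz":0,"grip":1}]'; python3 -m jog '[{"dx":0,"dy":0,"dz":-0.004,"wx":0,"wy":0,"wz":0,"grip":1},{"dx":0,"dy":0,"dz":0,"wx":0,"wy":0,"wz":0,"grip":1}]'; done
```

```text
time_s: 3.2
ee_pos: [488.0, -53.1, 100.3]
ee_rot: [180.0, -0.1, 177.7]
force: [0.3, 0.0, 0.6]
gripper_width: 0.3
time_s: 3.4
ee_pos: [488.1, -53.1, 96.5]
ee_rot: [180.0, -0.1, 177.7]
force: [-0.9, 0.9, 0.1]
gripper_width: 0.1
```

```bash
python3 -m jog '[{"dx":0,"dy":0,"dz":-0.004,"wx":0,"wy":0,"wz":0,"grip":1},{"dx":0,"dy":0,"dz":0,"wx":0,"wy":0,"wz":0,"grip":1}]';python3 -m jog '[{"dx":0,"dy":0,"dz":-0.004,"wx":0,"wy":0,"wz":0,"grip":1},{"dx":0,"dy":0,"dz":0,"wx":0,"wy":0,"wz":0,"grip":1}]'; python3 -m jog '[{"dx":0,"dy":0,"dz":-0.003,"wx":0,"wy":0,"wz":0,"grip":1},{"dx":0,"dy":0,"dz":0,"wx":0,"wy":0,"wz":0,"grip":1}]'
```

```text
time_s: 3.6
ee_pos: [488.2, -53.1, 92.5]
ee_rot: [180.0, -0.1, 177.7]
force: [-0.1, 0.6, -0.9]
gripper_width: 0.5
time_s: 3.8
ee_pos: [488.1, -53.1, 88.5]
ee_rot: [180.0, -0.1, 177.7]
force: [-0.3, -0.2, -0.1]
gripper_width: 0.4
time_s: 4.0
ee_pos: [488.3, -53.1, 85.6]
ee_rot: [180.0, -0.0, 177.7]
force: [0.3, -1.3, -0.9]
gripper_width: 0.3
```

```bash
python3 -m jog '[{"dx":0,"dy":0,"dz":-0.003,"wx":0,"wy":0,"wz":0,"grip":1},{"dx":0,"dy":0,"dz":0,"wx":0,"wy":0,"wz":0,"grip":1}]'
python3 - <<'E'
from h import *
print(env.state()['force'])
a=env.grab_frame("side")[150:300,230:380,::-1]
cv2.imwrite("pics/d.png",cv2.resize(a,None,fx=4,fy=4,interpolation=cv2.INTER_CUBIC))
E
```

```text
time_s: 4.2
ee_pos: [488.8, -53.1, 83.1]
ee_rot: [180.0, 0.0, 177.7]
force: [-0.6, -0.1, 1.4]
gripper_width: 0.5
[-0.56834582 -0.11956616  1.35300249]
```

View pics/d.png

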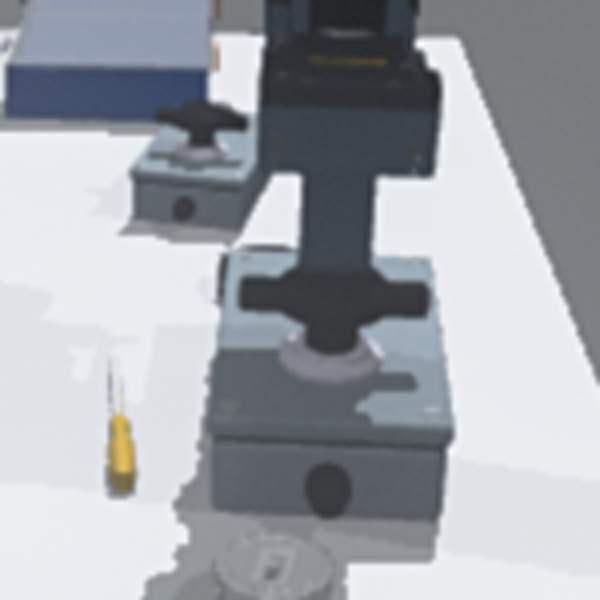

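The tip is now at the dome top (row ~268), so the real fingertip lies about 20 mm above the reported TCP. I'll press on, watching the force.

```bash
python3 -m jog '[{"dx":0,"dy":0,"dz":-0.003,"wx":0,"wy":0,"wz":0,"grip":1},{"dx":0,"dy":0,"dz":0,"wx":0,"wy":0,"wz":0,"grip":1}]'; python3 -m jog '[{"dx":0,"dy":0,"dz":-0.003,"wx":0,"wy":0,"wz":0,"grip":1},{"dx":0,"dy":0,"dz":0,"wx":0,"wy":0,"wz":0,"grip":1}]'; python3 -m jog '[{"dx":0,"dy":0,"dz":-0.003,"wx":0,"wy":0,"wz":0,"grip":1},{"dx":0,"dy":0,"dz":0,"wx":0,"wy":0,"wz":0,"grip":1}]'
```

```text
time_s: 4.45
ee_pos: [488.9, -53.2, 80.8]
ee_rot: [-180.0, 0.1, 177.7]
force: [-0.7, 0.7, 6.1]
gripper_width: 0.4
time_s: 4.65
ee_pos: [488.8, -53.2, 77.4]
ee_rot: [180.0, 0.1, 177.7]
force: [-0.3, 0.2, 0.3]
gripper_width: 0.7
time_s: 4.85
ee_pos: [488.9, -53.2, 74.4]
ee_rot: [180.0, 0.1, 177.7]
force: [-0.6, 0.3, 7.5]
gripper_width: 0.1
```

```bash
python3 -m jog '[{"dx":0,"dy":0,"dz":-0.002,"wx":0,"wy":0,"wz":0,"grip":1},{"dx":0,"dy":0,"dz":0,"wx":0,"wy":0,"wz":0,"grip":1}]'; python3 -m jog '[{"dx":0,"dy":0,"dz":-0.002,"wx":0,"wy":0,"wz":0,"grip":1},{"dx":0,"dy":0,"dz":0,"wx":0,"wy":0,"wz":0,"grip":1}]'
```

```text
time_s: 5.05
ee_pos: [488.9, -53.2, 72.6]
ee_rot: [180.0, 0.1, 177.7]
force: [-2.0, 1.0, 9.1]
gripper_width: 0.1
time_s: 5.25
ee_pos: [488.9, -53.1, 70.9]
ee_rot: [180.0, 0.1, 177.7]
force: [-2.0, -0.4, 9.6]
gripper_width: 0.1
```

```bash
python3 -m jog '[{"dx":0,"dy":0,"dz":-0.002,"wx":0,"wy":0,"wz":0,"grip":1},{"dx":0,"dy":0,"dz":0,"wx":0,"wy":0,"wz":0,"grip":1}]'
```

```text
time_s: 5.45
ee_pos: [489.1, -53.2, 70.6]
ee_rot: [-180.0, 0.1, 177.7]
force: [-5.4, 0.6, 21.6]
gripper_width: 0.5
```

Bottomed out at 21.6 N, with z stalled at 70.6. Lift off and check the latch.

```bash
python3 -m jog '[{"dx":0,"dy":0,"dz":0.01,"wx":0,"wy":0,"wz":0,"grip":1},{"dx":0,"dy":0,"dz":0.02,"wx":0,"wy":0,"wz":0,"grip":1},{"dx":0,"dy":0,"dz":0.02,"wx":0,"wy":0,"wz":0,"grip":1},{"dx":0,"dy":0,"dz":0,"wx":0,"wy":0,"wz":0,"grip":1},{"dx":0,"dy":0,"dz":0,"wx":0,"wy":0,"wz":0,"grip":1},{"dx":0,"dy":0,"dz":0,"wx":0,"wy":0,"wz":0,"grip":1}]'
python3 - <<'E'
from h import *
a=env.grab_frame("side")[150:300,230:380,::-1]
cv2.imwrite("pics/e.png",cv2.resize(a,None,fx=4,fy=4,interpolation=cv2.INTER_CUBIC))
E
```

```text
time_s: 6.05
ee_pos: [487.6, -53.0, 116.7]
ee_rot: [180.0, -0.1, 177.7]
force: [-0.4, -0.0, -0.6]
gripper_width: 0.7
```

View pics/e.png

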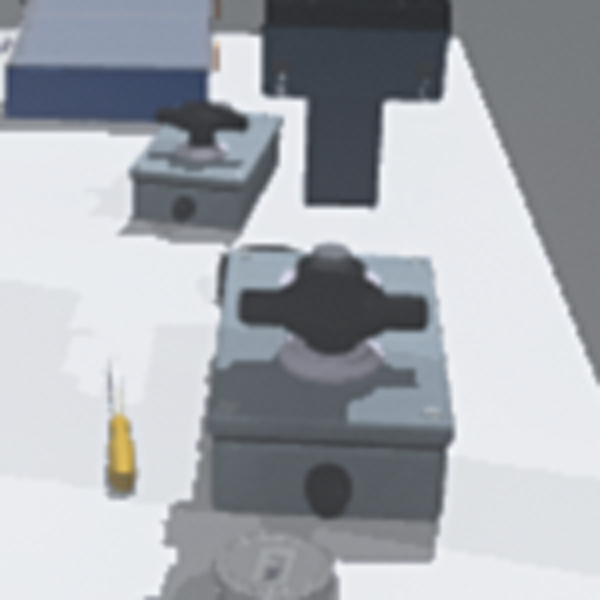

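It is latched: the wings dropped from row 297 to 308 and the head is straight. Now I'll move to the -y side of the near wing and lower.

```bash
python3 -m jog '[{"dx":-0.024,"dy":-0.02,"dz":0,"wx":0,"wy":0,"wz":0,"grip":1},{"dx":-0.023,"dy":-0.02,"dz":0,"wx":0,"wy":0,"wz":0,"grip":1},{"dx":0,"dy":0,"dz":0,"wx":0,"wy":0,"wz":0,"grip":1},{"dx":0,"dy":0,"dz":0,"wx":0,"wy":0,"wz":0,"grip":1},{"dx":0,"dy":0,"dz":-0.025,"wx":0,"wy":0,"wz":0,"grip":1},{"dx":0,"dy":0,"dz":-0.025,"wx":0,"wy":0,"wz":0,"grip":1},{"dx":0,"dy":0,"dz":0,"wx":0,"wy":0,"wz":0,"grip":1},{"dx":0,"dy":0,"dz":0,"wx":0,"wy":0,"wz":0,"grip":1}]'; python3 -m jog '[{"dx":0,"dy":0,"dz":-0.01,"wx":0,"wy":0,"wz":0,"grip":1},{"dx":0,"dy":0,"dz":-0.01,"wx":0,"wy":0,"wz":0,"grip":1},{"dx":0,"dy":0,"dz":0,"wx":0,"wy":0,"wz":0,"grip":1},{"dx":0,"dy":0,"dz":0,"wx":0,"wy":0,"wz":0,"grip":1}]'
python3 - <<'E'
from h import *
a=env.grab_frame("side")[150:300,230:380,::-1]
cv2.imwrite("pics/f.png",cv2.resize(a,None,fx=4,fy=4,interpolation=cv2.INTER_CUBIC))
E
```

```text
time_s: 6.9
ee_pos: [442.1, -92.7, 67.9]
ee_rot: [180.0, -0.0, 177.8]
force: [-0.3, 0.1, 0.6]
gripper_width: 0.5
time_s: 7.3
ee_pos: [441.4, -93.1, 47.9]
ee_rot: [180.0, -0.0, 177.7]
force: [0.3, -0.1, -0.0]
gripper_width: 0.6
```

View pics/f.png

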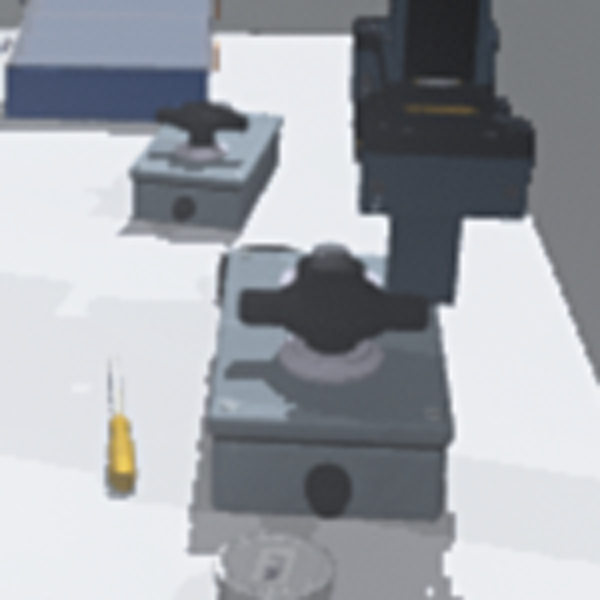

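The finger is behind (-y of) the near wing, with its tip at row 303, below wing height. I'll lower 3 mm and push +y.

```bash
python3 -m jog '[{"dx":0,"dy":0,"dz":-0.003,"wx":0,"wy":0,"wz":0,"grip":1},{"dx":0,"dy":0.008,"dz":0,"wx":0,"wy":0,"wz":0,"grip":1},{"dx":0,"dy":0.008,"dz":0,"wx":0,"wy":0,"wz":0,"grip":1},{"dx":0,"dy":0.004,"dz":0,"wx":0,"wy":0,"wz":0,"grip":1},{"dx":0,"dy":0.004,"dz":0,"wx":0,"wy":0,"wz":0,"grip":1},{"dx":0,"dy":0,"dz":0,"wx":0,"wy":0,"wz":0,"grip":1}]'; python3 -m jog '[{"dx":0,"dy":0.004,"dz":0,"wx":0,"wy":0,"wz":0,"grip":1},{"dx":0,"dy":0.004,"dz":0,"wx":0,"wy":0,"wz":0,"grip":1},{"dx":0,"dy":0,"dz":0,"wx":0,"wy":0,"wz":0,"grip":1}]';python3 -m jog '[{"dx":0,"dy":0.003,"dz":0,"wx":0,"wy":0,"wz":0,"grip":1},{"dx":0,"dy":0.003,"dz":0,"wx":0,"wy":0,"wz":0,"grip":1},{"dx":0,"dy":0,"dz":0,"wx":0,"wy":0,"wz":0,"grip":1}]'
python3 - <<'E'
from h import *
a=env.grab_frame("side")[150:300,230:380,::-1]
cv2.imwrite("pics/g.png",cv2.resize(a,None,fx=4,fy=4,interpolation=cv2.INTER_CUBIC))
E
```

```text
time_s: 7.95
ee_pos: [441.5, -68.5, 45.1]
ee_rot: [180.0, 0.0, 177.8]
force: [-0.3, -0.6, -0.5]
gripper_width: 0.6
time_s: 8.25
ee_pos: [441.1, -61.2, 45.0]
ee_rot: [-180.0, -0.0, 177.8]
force: [-2.4, -3.7, 1.7]
gripper_width: 0.4
time_s: 8.55
ee_pos: [442.0, -55.0, 45.3]
ee_rot: [-180.0, 0.1, 177.7]
force: [-1.1, -2.8, 1.6]
gripper_width: 0.3
```

View pics/g.png

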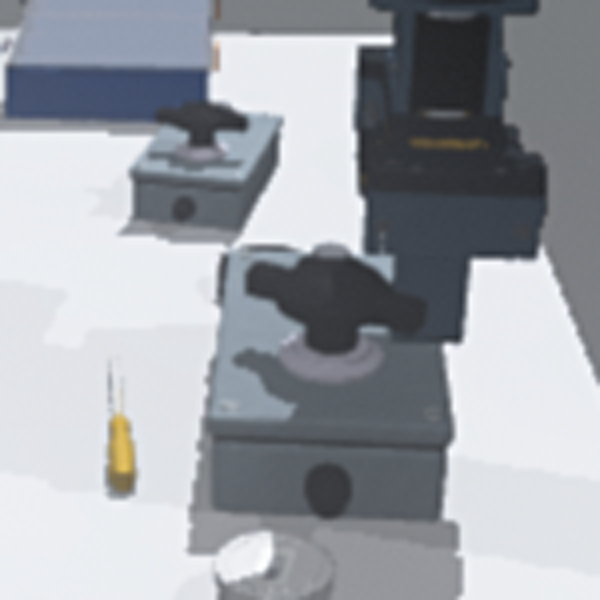

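It is twisted, and the mean wing row of ~295 matches the "out" height (297). I'll push 3 mm more to be sure, then retract and lift.

```bash
python3 -m jog '[{"dx":0,"dy":0.003,"dz":0,"wx":0,"wy":0,"wz":0,"grip":1},{"dx":0,"dy":0,"dz":0,"wx":0,"wy":0,"wz":0,"grip":1},{"dx":0,"dy":-0.01,"dz":0,"wx":0,"wy":0,"wz":0,"grip":1},{"dx":0,"dy":-0.01,"dz":0,"wx":0,"wy":0,"wz":0,"grip":1},{"dx":0,"dy":-0.01,"dz":0,"wx":0,"wy":0,"wz":0,"grip":1},{"dx":0,"dy":-0.01,"dz":0,"wx":0,"wy":0,"wz":0,"grip":1},{"dx":0,"dy":0,"dz":0.01,"wx":0,"wy":0,"wz":0,"grip":1},{"dx":0,"dy":0,"dz":0.04,"wx":0,"wy":0,"wz":0,"grip":1},{"dx":0,"dy":0,"dz":0.04,"wx":0,"wy":0,"wz":0,"grip":1},{"dx":0,"dy":0,"dz":0.03,"wx":0,"wy":0,"wz":0,"grip":1}]'; python3 -m jog '[{"dx":-0.03,"dy":-0.03,"dz":0,"wx":0,"wy":0,"wz":0,"grip":1},{"dx":-0.03,"dy":-0.03,"dz":0,"wx":0,"wy":0,"wz":0,"grip":1},{"dx":-0.03,"dy":-0.03,"dz":0,"wx":0,"wy":0,"wz":0,"grip":1},{"dx":0,"dy":0,"dz":0,"wx":0,"wy":0,"wz":0,"grip":1},{"dx":0,"dy":0,"dz":0,"wx":0,"wy":0,"wz":0,"grip":1},{"dx":0,"dy":0,"dz":0,"wx":0,"wy":0,"wz":0,"grip":1}]'
python3 - <<'E'
from h import *
a=env.grab_frame("side")[150:300,230:380,::-1]
cv2.imwrite("pics/h.png",cv2.resize(a,None,fx=4,fy=4,interpolation=cv2.INTER_CUBIC))
E
```

```text
time_s: 9.6
ee_pos: [442.1, -92.2, 168.0]
ee_rot: [180.0, 0.2, 177.7]
force: [-0.2, -0.1, -0.4]
gripper_width: 0.7
time_s: 10.2
ee_pos: [352.3, -181.7, 165.4]
ee_rot: [180.0, 0.1, 177.7]
force: [0.4, 0.3, -0.5]
gripper_width: 0.3
```

View pics/h.png

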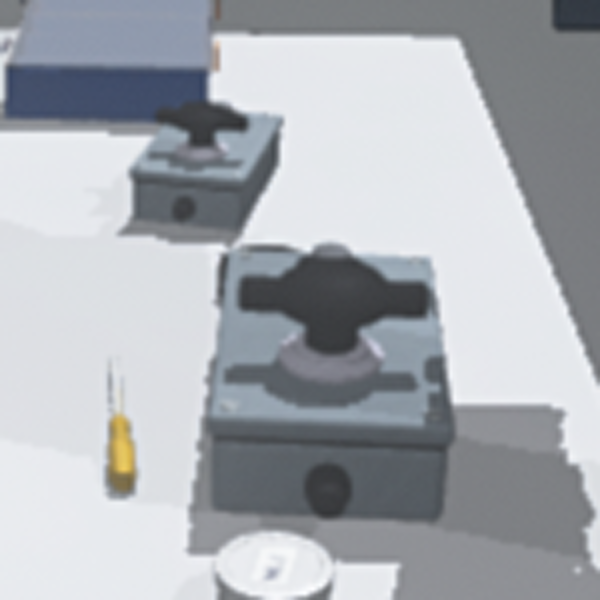

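The button is out and straight (wings back at row 297), the tin and screwdriver haven't moved, and the arm is clear.

```bash
python3 -c "
from workcell import env
print(env.job_done())"
```

```text
the job is handed in; nothing more can be done
None
```

I pressed the mushroom stop in with the closed fingers until it latched, then lifted off. Next I pushed the near wing towards +y until the latch let go, and moved the arm clear. The job was handed in at about 10.3 s; no verdict is reported.

- **Press:** the button bottomed out at about 22 N. With the finger off, the side view showed the wings lower (row 297 to 308) and the head straight, so it was latched.
- **Twist:** the push took about 3–4 N. The side view then showed the head turned and back at its "out" height.
- **Final check:** the last side view showed the button out and straight, and the tin and screwdriver where they had been. The measured tool force was close to zero. I had no direct readout of the joints, so I judged all of this from the pictures and the force.
- **Not checked:** I did not look at the tape roll or measure the start button after the moves. The tool's path stayed clear of both.
- **Disagreement:** the real fingertip was about 20 mm above the reported TCP, in the pictures and at contact (about 83 mm instead of 104 mm). I relied on force and pictures for the press height and allowed for the offset in the twist.

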